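# Load the drilling jig onto its part-present pin

### The arm

A 7-joint arm with a two-finger parallel gripper is mounted at the origin on a cart in front of the work surface, level with it; the furniture and walls round the work are solid. World frame = base frame: x ahead of the robot, y to its left, z up, the work surface at z = 0. Lengths are in m, angles in rad, forces in N, time in s.
With the tool pointing down it reaches from about 0.425 to 0.925 m from the base axis. Payload 6.8 kg.
Tool frame: the origin (TCP) lies at the very end of the fingers, on their centre line; the grasp point (between the pads) lies 19 mm behind it; z points along the fingers, y is the line along which they close (so a half turn about z gives the same grasp; the last joint's range is limited). The gripper opens to 85 mm and grips with 20 to 120 N. Pads are 22 mm wide; open, the fingers measure 114 mm over their backs; the gripper's body (76 mm by 85 mm) begins 54 mm behind the grasp point. The pads swing forward as they close: fully open they stand 13 mm farther back than shut.
Start: joints at [-1.334, 0.477, 0.022, 1.555, -0.011, 1.109, -0.083], TCP at [0.228, 0.635, 0.231] pointing down, gripper open.
Joint ranges: [-2.96, 2.96], [-0.34, 2.1], [-1.41, 1.46], [0.24, 2.44], [-1.37, 4.51], [0.17, 1.92], [-2.96, 2.96]. Speed limits (rad/s): [2.39, 2.39, 3.14, 3.14, 3.14, 3.14, 3.14].

### API

Orientations are given as a rotation vector (axis times angle).
In Python, from bench import get_obs, grab_frame, hand_in gives the robot as it stands.
- The arm moves only by the tool drive_tool, never from a script. Its argument "rows" is a list of rows, each an object with "offset": the shift along the tool's x, y, z as a fraction of full scale, a list of three; "rotation": the turn, a rotation vector about the tool's x, y, z as a fraction of full scale, a list of three; "claw": the opening, from 0 (shut) to 1 (fully open). In form: [{"offset": [tx, ty, tz], "rotation": [wx, wy, wz], "claw": claw}, ...]. A call has 1 to 20 rows; each row is the pose to reach, as a shift and turn from the pose commanded when the call began, along the tool's axes at that moment; what a row does not reach only later rows make up. Full scale, the value 1, is 0.15 m for a shift and 2 rad for a turn. A row lasts 1/12 s, in which the tool goes at most 41.7 mm and 7.16 degrees, less where a joint would pass 70% of its speed; a pose out of reach is approached as far as the arm can. A call with a number of a shift or a turn outside -1 to 1 is refused whole. A call with a gripper value outside its range is refused whole. The fingers move at their own pace and stop on an object; "force" is the grip in N (left out, the last holds). Time passes only in rows, so rows that repeat a pose let the fingers close. It gives the time, the measured TCP pose, the force, the opening and the grip force at its end, in the units of the state.
- get_obs(): the state, without advancing time (a new reading comes with each control period).
- grab_frame(name): name is "scene" or "top" or "wrist"; returns a dict with "frame" (384x512x3 uint8, red, green, blue), "z_map" (384x512 float32, m along the optical axis (not along the pixel's ray), 0 where there is no reading), "vfov" (degrees; the focal length in pixels is half the picture's height over the tangent of half this angle, whatever the lens; pixels are square), "cx", "cy" (the principal point, pixels), "D" ([k1, k2, p1, p2, k3] as OpenCV has them; the pictures are not rectified), "R" (3x3) and "t" (3): a world point X has camera coordinates R X + t. Camera axes: x right, y down, z forward; pixel columns grow to the right and rows downward; lengths in m; the calibration is good to about 2 mm. A picture is of the moment at which its call begins.
- hand_in(): hands the job in; it is judged then, once.
The state is a dict: "clock": time; "joints": joint angles; "qvel": joint speeds; "tau": joint torques, N m; "tcp_pos": TCP position; "orientation": TCP orientation; "contact_force": force on the tool from outside, world axes, zero at the start; "moment": the same for the moment, N m; "grip_width": finger opening in m; "gripper_force": force on a finger pad.
Only numpy, scipy, OpenCV 4.12 (cv2) and the standard library are available. Lean on these libraries where they do the work, as an engineer would, in place of code of your own. Each camera call takes 0.05 s, during which the arm holds its last target. There are 200 camera calls.

### The job

Load the dark hardwood block into the drilling jig: keeping it flat on the bench, slide it against the aluminium fence and along to the blue end stop, so that it holds the red sensing pin pressed in and the brass spring bolt has snapped out behind it, and leave it held there, close and square along the fence. Push gently, without ramming the jig, and leave the other things on the bench where they are.

Things in the scene. Friction and masses are not known exactly. Their poses are not given: they have to be found in the camera images.
- block: dark stained hardwood block, loose, 70 x 190 x 42 mm (own x, y, z; long axis y), about 0.3 kg, lying flat; origin at the centre of its underside. Its two ends are alike
- jig: drilling jig fixed to the bench: aluminium fence 36 mm high, face at own x = 0, own y = -332 to +38 mm, parts up to 66 mm behind it (+x). Origin on the bench at that face. On it is clamped the blue end stop, 47 mm high, own x = -85 to 0, 80 mm deep; its face is somewhere from own y = -15 to +15 mm, not reported: feel for it. The seated block is at x = -35 mm, 97 mm before that face
- sense_pin (a joint): red round sensing pin, 18 mm across, 17 mm from the fence face, 20 mm above the bench, standing 10 mm out of the end stop toward own -y of the jig; 0 = free, 0.010 m = flush with the stop face; spring of 1.5 N rising to 4 N, which pushes the block back unless the bolt has caught it. With the block caught it reads about 0.007
- spring_bolt (a joint): brass spring bolt, 22 mm high, 19 mm above the bench, standing 9 mm out of the fence face (0 = out, 0.009 m = pushed flush; 0.6 to 1.3 N). It is clamped on one bar with the end stop: its square catching face is always 193 mm before the stop face; its back slopes off. A block on the fence pushes it in; it snaps out behind the block's rear end once the block is within 3 mm of the end stop
- tin: small round paint tin, 77 mm across and high, loose bystander; origin at the centre of its underside
- yellow_measure: yellow tape measure, 35 x 92 x 61 mm, loose bystander; origin at the centre of its underside
- tape_roll: roll of masking tape lying flat, 104 mm across, 25 mm high, loose bystander; origin at the centre of its underside
- sander: wooden sanding block, 70 x 112 x 36 mm, loose bystander; origin at the centre of its underside
Mind the look-alikes: they are no part of the job. There is more than one size of the block; the one meant has the size given above.

How it is judged:
At the end, for the whole second after the job is handed in: the block lies flat and still at the end stop, within 6 mm of the fence and square to it within 3.4 degrees, holding the sensing pin in by more than 5 mm, with the spring bolt out behind it (less than 3 mm pushed in) (value of joint sense_pin above 0.005 m and value of joint spring_bolt below 0.003 m and angle between the y axis of block and the y axis of jig, either way round below 0.06 rad and angle between block's own z axis and vertical below 0.05 rad and x of block in the frame of jig above -0.041 m and linear speed of block below 0.01 m/s); the robot touches nothing.
It fails at once if the block was lifted off the bench (more than 15 mm) or tipped (height (world z) of block above 0.015 m or angle between block's own z axis and vertical above 0.2 rad).
It fails at once if the block was rammed into the jig (over 45 N) (contact force between block and jig above 45 N).
It fails at once if the arm pressed on the jig itself (over 25 N) (contact force between the arm and jig above 25 N).
It fails at once if a bystander was moved by more than 30 mm (distance of any of tin, yellow_measure, tape_roll, sander from where it was at the start of the episode above 0.03 m).
It also fails if it takes over 51 s, if anything falls off the work surface, if the arm or the gripper's body presses on something with over 40 N, if the wrist force passes 120 N, or if a joint passes its speed limit or range.

## Working session

There is one attempt and no reset: what is moved stays moved. The work goes in short steps, Python scripts to look and compute and a tool call to move; the robot and the scene stay as the last step left them, time stands still between calls to the robot, and variables do not carry over. Pictures are saved under pics/ and viewed, at most 10 in all, crops included, and the job is handed in when it is done.

Besides the shell and the picture viewer there is one more tool, called after ">>>" in YAML: its name, and indented under it one key for each argument. drive_tool: Moves the arm, as the interface text tells. Its arguments: {"type":"object","properties":{"rows":{"type":"array","items":{"type":"object","properties":{"offset":{"type":"array","items":{"type":"number"}},"rotation":{"type":"array","items":{"type":"number"}},"claw":{"type":"number"}}}},"force":{"type":"number"}},"required":["rows"]}

```bash
mkdir -p pics; ls; cat > h.py <<'E'
import numpy as np, cv2, pickle
from bench import *
def shot(n,save):
    f=grab_frame(n); pickle.dump(f,open(f'pics/{save}.pkl','wb')); cv2.imwrite(f'pics/{save}.png',f['frame'][:,:,::-1]); return f
def K(f):
    h=f['frame'].shape[0]; F=h/2/np.tan(np.radians(f['vfov'])/2)
    return np.array([[F,0,f['cx']],[0,F,f['cy']],[0,0,1.]])
def cloud(f):
    h,w=f['z_map'].shape; u,v=np.meshgrid(np.arange(w,dtype=float),np.arange(h,dtype=float))
    p=cv2.undistortPoints(np.stack([u,v],-1).reshape(-1,1,2),K(f),np.array(f['D'],float)).reshape(h,w,2)
    z=f['z_map']; X=np.dstack([p[...,0]*z,p[...,1]*z,z])
    return (X-np.array(f['t']))@np.array(f['R'])   # R^T (X-t)
E
python3 - <<'E'
from h import *
o=get_obs(); print({k:np.round(v,3).tolist() for k,v in o.items()})
a=shot('scene','s0');b=shot('top','t0')
cv2.imwrite('pics/both0.png',cv2.resize(np.vstack([a['frame'],b['frame']])[:,:,::-1],(400,600)))
E
```

```text
pics
{'clock': 0.0, 'joints': [-1.334, 0.478, 0.022, 1.556, -0.012, 1.109, -0.083], 'qvel': [0.0, 0.001, 0.001, 0.001, 0.002, -0.0, 0.0], 'tau': [0.001, -59.646, 1.609, -28.118, 0.013, 0.009, -0.0], 'tcp_pos': [0.228, 0.635, 0.23], 'orientation': [-0.539, -3.095, 0.003], 'contact_force': [-0.487, -0.389, 0.148], 'moment': [-0.002, 0.029, 0.017], 'gripper_force': 0.0, 'grip_width': 0.085}
```

View pics/t0.png

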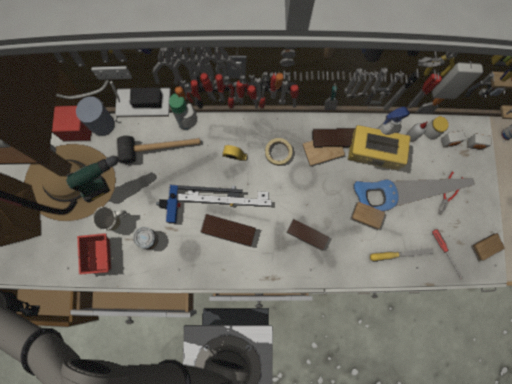

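View pics/s0.png

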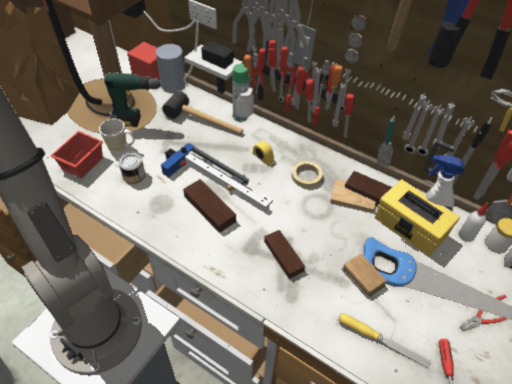

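The top view shows the jig at about (165–272, 185–225), with the blue stop on the left (+y). Dark blocks lie at (229,230), (309,234) and (333,137). Next I'll measure them.

```bash
python3 - <<'E'
from h import *
for n in ['t0','s0']:
    f=pickle.load(open(f'pics/{n}.pkl','rb')); P=cloud(f); im=f['frame'].astype(int)
    print(n,'table z',np.median(P[225:235,265:280,2]) if n=='t0' else '', 'cam', np.round(-np.array(f['R']).T@f['t'],3), np.round(K(f)[0,0]))
    hsv=cv2.cvtColor(f['frame'],cv2.COLOR_RGB2HSV)
    inb=(P[...,0]>.3)&(P[...,0]<1.0)&(abs(P[...,1])<.7)&(P[...,2]>.012)&(P[...,2]<.1)&(f['z_map']>0)
    nl,lab=cv2.connectedComponents(inb.astype(np.uint8),connectivity=4)
    for i in range(1,nl):
        m=lab==i
        if m.sum()<60: continue
        zt=np.percentile(P[m][:,2],90); t=m&(P[...,2]>zt-.006)
        r=cv2.minAreaRect(P[t][:,:2].astype(np.float32)*1000)
        v,u=np.argwhere(m).mean(0)
        print((int(u),int(v)),'n',m.sum(),'ztop',round(zt,3),'c',np.round(r[0],1),'sz',np.round(r[1],1),'ang',round(r[2],1),im[m].mean(0).astype(int))
f=pickle.load(open('pics/t0.pkl','rb'));cv2.imwrite('pics/crop.png',cv2.resize(f['frame'][170:265,120:280,::-1],(800,475),interpolation=cv2.INTER_CUBIC))
E
```

```text
t0 table z 0.00016731776050599937 cam [ 0.301 -0.083  1.619] 442.0
(66, 101) n 176 ztop 0.094 c [980.5 611.3] sz [  5.7 104. ] ang 1.8 [46 35 26]
(301, 105) n 2139 ztop 0.089 c [ 953.4 -267.6] sz [ 41.4 850.2] ang 0.3 [55 50 42]
(92, 126) n 684 ztop 0.092 c [881.1 522.9] sz [ 94.3 262.7] ang 35.4 [54 42 40]
(187, 123) n 135 ztop 0.094 c [886.9 147.1] sz [26.6 73. ] ang 21.0 [72 72 69]
(412, 131) n 78 ztop 0.096 c [ 858.4 -694.6] sz [28.  10.4] ang 0.3 [106 104 100]
(338, 147) n 1726 ztop 0.072 c [ 755.  -528.8] sz [225.5  93.2] ang 51.6 [92 76 57]
(144, 147) n 878 ztop 0.068 c [790.9 387.4] sz [95.5 46.7] ang 3.9 [84 73 60]
(277, 150) n 303 ztop 0.029 c [ 790.1 -186.5] sz [100.9  98.5] ang 65.4 [147 135 106]
(232, 151) n 234 ztop 0.062 c [784.1 -13.4] sz [44.2 34.1] ang 77.9 [127 110  57]
(75, 165) n 154 ztop 0.084 c [710.9 576.3] sz [32.  28.1] ang 30.4 [74 63 48]
(71, 188) n 1202 ztop 0.086 c [646.4 588.1] sz [201.3  63.5] ang 72.1 [72 63 48]
(378, 200) n 1718 ztop 0.037 c [ 587.4 -546. ] sz [132.4 174.5] ang 66.2 [ 98 102 108]
(204, 199) n 1460 ztop 0.048 c [613.   55.8] sz [137.8
[... 1116 characters left out ...]
.7 100.8] ang 48.6 [187 173 134]
(383, 208) n 2808 ztop 0.089 c [ 763.8 -558.3] sz [206.   80.7] ang 80.8 [118  98  63]
(210, 204) n 1301 ztop 0.043 c [488.   -5.5] sz [192.6  71.9] ang 74.0 [81 57 46]
(464, 194) n 572 ztop 0.091 c [ 955.9 -654.9] sz [89.5 27.5] ang 89.6 [67 59 47]
(464, 223) n 78 ztop 0.093 c [ 846.7 -696.3] sz [23.9  5.5] ang 22.9 [148 147 142]
(284, 253) n 911 ztop 0.034 c [ 471.9 -292.8] sz [148.   56.3] ang 62.6 [83 58 47]
(380, 267) n 2247 ztop 0.036 c [ 585.3 -547.4] sz [115.6 190.5] ang 58.4 [123 134 145]
(425, 285) n 78 ztop 0.016 c [ 608.8 -675.3] sz [37.3 49.9] ang 33.2 [166 163 158]
(359, 326) n 438 ztop 0.03 c [ 391.1 -568.5] sz [25.1 96.5] ang 6.8 [205 182  96]
```

View pics/crop.png

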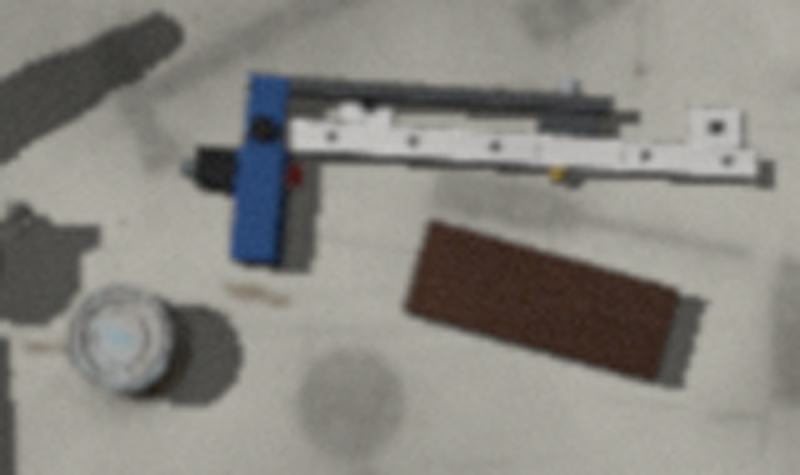

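```bash
python3 - <<'E'
from h import *
for n in ['t0','s0']:
    f=pickle.load(open(f'pics/{n}.pkl','rb')); P=cloud(f)[...]; im=f['frame'].astype(int); X,Y,Z=P[...,0],P[...,1],P[...,2]
    fen=(X>.55)&(X<.68)&(Y>-.16)&(Y<.15)&(Z>.029)&(Z<.043)&(im.min(2)>120)
    pts=P[fen]; 
    # front edge: min x per y-bin
    b=np.arange(-.13,.14,.01); e=[]
    for y in b:
        s=pts[abs(pts[:,1]-y)<.005]
        if len(s)>3: e.append((y,np.percentile(s[:,0],4)))
    e=np.array(e); k=np.polyfit(e[:,0],e[:,1],1); r=e[:,1]-np.polyval(k,e[:,0]); g=abs(r)<.006
    k=np.polyfit(e[g,0],e[g,1],1); print(n,'x=%.4f*y+%.4f'%tuple(k),np.round((e[:,1]-np.polyval(k,e[:,0]))*1000,1),'z',np.median(pts[:,2]),'ymin',pts[:,1].min())
    blue=(im[...,2]>im[...,0]*1.6)&(im[...,2]>60)&(X>.5)&(X<.7)&(Y>.1)&(Y<.3)
    q=P[blue&(Z>.04)]; print('blue',cv2.minAreaRect(q[:,:2].astype(np.float32)*1000),np.median(q[:,2]))
    ba=np.round(cv2.boxPoints(cv2.minAreaRect(q[:,:2].astype(np.float32)*1000))); print(ba.tolist())
    brass=(im[...,0]>im[...,2]*1.7)&(im[...,0]>110)&(X>.5)&(X<.65)&(Y>-.16)&(Y<.15)
    print('brass',np.round(P[brass],3).tolist()[:12])
    red=(im[...,0]>im[...,1]*2)&(X>.5)&(X<.68)&(Y>.05)&(Y<.25); print('red',np.round(P[red],3).tolist()[:12])
E
```

```text
t0 x=0.0658*y+0.5932 [ 0.7 -0.2 -0.6 -1.3  1.5  1.2  0.8 -0.3  0.  -1.6 -1.6  1.4  0.6 -0.7
 -0.9 -1.1  1.7  1.2 -0.6 -0.8  0.2 -1.8  1.4  0.5  0.2 -0.3  0.3] z 0.03601313771013589 ymin -0.15762099787174227
blue ((586.3544921875, 203.54837036132812), (36.02433395385742, 137.39698791503906), 89.56475830078125) 0.046836866664501806
[[518.0, 186.0], [655.0, 185.0], [655.0, 221.0], [518.0, 222.0]]
brass [[0.587, -0.008, 0.028], [0.586, -0.012, 0.032], [0.583, -0.012, 0.032]]
red [[0.59, 0.183, 0.031], [0.586, 0.182, 0.033], [0.588, 0.18, 0.025], [0.582, 0.182, 0.032], [0.583, 0.179, 0.028]]
s0 x=0.0607*y+0.5873 [-0.3 -0.1  1.6 -0.9 -1.8 -1.  -0.6 -0.1  1.9  0.9  0.3 -0.  -0.2  2.2
  0.5 -0.1 -1.2  2.1 -1.8 -1.   0.1 -0.6  0.4  0.7 -0.4 -1.7  1.2] z 0.03441197933447532 ymin -0.15897356193824794
blue ((582.1407470703125, 201.51206970214844), (37.817237854003906, 138.1683349609375), 87.42366027832031) 0.044018446055377476
[[512.0, 186.0], [650.0, 180.0], [652.0, 217.0], [514.0, 224.0]]
brass [[0.59, -0.008, 0.023], [0.579, -0.012, 0.032], [0.582, -0.014, 0.029], [0.585, -0.016, 0.028], [0.577, -0.014, 0.03], [0.578, -0.017, 0.031]]
red [[0.587, 0.184, 0.024], [0.591, 0.182, 0.021], [0.581, 0.182, 0.025], [0.586, 0.182, 0.021], [0.584, 0.176, 0.027], [0.579, 0.186, 0.02], [0.577, 0.18, 0.025], [0.58, 0.177, 0.024], [0.577, 0.17, 0.032], [0.571, 0.178, 0.026], [0.574, 0.177, 0.024], [0.578, 0.176, 0.021]]
```

```bash
cat >> h.py <<'E'
from scipy.spatial.transform import Rotation as Ro
def plan(p,ydir=None):
    "offset/rotation fractions to bring TCP to p, tool down with tool y along +-ydir"
    o=get_obs(); R=Ro.from_rotvec(o['orientation']).as_matrix()
    off=R.T@(np.array(p)-o['tcp_pos'])/.15
    rot=np.zeros(3)
    if ydir is not None:
        y=np.array([*ydir,0.]); y/=np.linalg.norm(y); y*=np.sign(y@R[:,1]); z=np.array([0,0,-1.])
        T=np.column_stack([np.cross(y,z),y,z]); rot=Ro.from_matrix(R.T@T).as_rotvec()/2
    print('t',round(o['clock'],2),'tcp',np.round(o['tcp_pos'],4),'toolx',np.round(R[:,0],3),'tooly',np.round(R[:,1],3),'F',np.round(o['contact_force'],2),'w',round(float(o['grip_width']),4),'j',np.round(o['joints'],2))
    print('offset',np.round(off,3),'rot',np.round(rot,4))
E
python3 -c "
from h import *
plan([.49,-.003,.1],[.961,-.276])"
```

```text
t 0.1 tcp [0.228  0.6347 0.2304] toolx [-0.941  0.338 -0.   ] tooly [ 0.338  0.941 -0.002] F [ 0.1  -0.88  0.06] w 0.0855 j [-1.33  0.48  0.02  1.56 -0.01  1.11 -0.08]
offset [-3.081 -3.41   0.875] rot [-6.000e-04  7.000e-04  7.528e-01]
```

>>> drive_tool:
  rows:
    - {"offset": [-0.9,-1,0],"rotation": [0,0,0.25],"claw": 1}
    - {"offset": [-0.9,-1,0],"rotation": [0,0,0.25],"claw": 1}
    - {"offset": [-0.9,-1,0],"rotation": [0,0,0.25],"claw": 1}
    - {"offset": [-0.9,-1,0],"rotation": [0,0,0.25],"claw": 1}
    - {"offset": [-0.9,-1,0],"rotation": [0,0,0.25],"claw": 1}
    - {"offset": [-0.9,-1,0],"rotation": [0,0,0.25],"claw": 1}

```text
clock: 0.6
tcp_pos: [0.3086, 0.4406, 0.231]
orientation: [1.301, 2.857, -0.006]
contact_force: [0.2, -1.2, -0.2]
grip_width: 0.0851
gripper_force: 0.0
```

```bash
python3 -c "
from h import *
plan([.49,-.003,.1],[.961,-.276])"
```

```text
t 0.6 tcp [0.3086 0.4406 0.231 ] toolx [-0.657  0.754 -0.004] tooly [ 0.754  0.657 -0.002] F [ 0.16 -1.19 -0.19] w 0.0851 j [-1.22  0.25  0.17  1.89 -0.05  1.   -0.31]
offset [-3.021 -1.028  0.887] rot [-1.00e-04  2.30e-03  4.98e-01]
```

>>> drive_tool:
  rows:
    - {"offset": [-1,-0.34,0],"rotation": [0,0,0.25],"claw": 1}
    - {"offset": [-1,-0.34,0],"rotation": [0,0,0.25],"claw": 1}
    - {"offset": [-1,-0.34,0],"rotation": [0,0,0.25],"claw": 1}
    - {"offset": [-1,-0.34,0],"rotation": [0,0,0.25],"claw": 1}
    - {"offset": [-1,-0.34,0],"rotation": [0,0,0.25],"claw": 1}

```text
clock: 1.02
tcp_pos: [0.3685, 0.2955, 0.2311]
orientation: [1.974, 2.442, -0.003]
contact_force: [-0.5, -0.5, -0.3]
grip_width: 0.0853
gripper_force: 0.0
```

```bash
python3 -c "
from h import *
plan([.49,-.003,.1],[.961,-.276])"
```

```text
t 1.02 tcp [0.3685 0.2955 0.2311] toolx [-0.209  0.978 -0.003] tooly [ 0.978  0.209 -0.001] F [-0.48 -0.5  -0.34] w 0.0853 j [-1.1   0.14  0.32  2.04 -0.05  0.97 -0.54]
offset [-2.113  0.376  0.879] rot [-0.      0.0013  0.2452]
```

>>> drive_tool:
  rows:
    - {"offset": [-1,0.18,0],"rotation": [0,0,0.245],"claw": 1}
    - {"offset": [-1,0.18,0],"rotation": [0,0,0.245],"claw": 1}
    - {"offset": [-1,0.18,0],"rotation": [0,0,0.245],"claw": 1}
    - {"offset": [-1,0.18,0],"rotation": [0,0,0.245],"claw": 1}
    - {"offset": [-1,0.18,0],"rotation": [0,0,0.245],"claw": 1}

```text
clock: 1.43
tcp_pos: [0.4277, 0.1568, 0.2315]
orientation: [2.506, 1.892, -0.0]
contact_force: [0.3, -0.1, 0.7]
grip_width: 0.0854
gripper_force: 0.0
```

```bash
python3 -c "
from h import *
plan([.49,-.003,.13],[.961,-.276])"
```

```text
t 1.43 tcp [0.4277 0.1568 0.2315] toolx [ 0.274  0.962 -0.001] tooly [ 0.962 -0.274  0.001] F [ 0.3  -0.06  0.69] w 0.0854 j [-0.94  0.11  0.49  2.08 -0.06  0.97 -0.7 ]
offset [-0.91   0.69   0.678] rot [0.0005 0.0005 0.0012]
```

>>> drive_tool:
  rows:
    - {"offset": [-0.91,0.69,0.67],"rotation": [0,0,0],"claw": 1}
    - {"offset": [-0.91,0.69,0.67],"rotation": [0,0,0],"claw": 1}
    - {"offset": [-0.91,0.69,0.67],"rotation": [0,0,0],"claw": 1}
    - {"offset": [-0.91,0.69,0.67],"rotation": [0,0,0],"claw": 1}
    - {"offset": [-0.91,0.69,0.67],"rotation": [0,0,0],"claw": 1}
    - {"offset": [-0.91,0.69,0.67],"rotation": [0,0,0],"claw": 1}
    - {"offset": [-0.91,0.69,0.67],"rotation": [0,0,0],"claw": 1}

```text
clock: 2.02
tcp_pos: [0.4898, 0.0024, 0.1297]
orientation: [-2.496, -1.907, 0.004]
contact_force: [-0.2, 0.0, 0.8]
grip_width: 0.0854
gripper_force: 0.0
```

```bash
python3 - <<'E'
from h import *
f=shot('wrist','w0'); P=cloud(f)
m=(P[...,2]>.03)&(P[...,2]<.05)&(P[...,0]<.575)&(f['z_map']>0)&(f['frame'].mean(2)<110)
nl,lab,st,_=cv2.connectedComponentsWithStats(m.astype(np.uint8)); i=1+st[1:,4].argmax()
r=cv2.minAreaRect(P[lab==i][:,:2].astype(np.float32)*1000); print(r, np.median(P[lab==i][:,2]))
plan([.49,-.003,.012],[.961,-.276])
E
```

```text
((491.21453857421875, -2.0989532470703125), (189.37831115722656, 70.20541381835938), 74.14429473876953) 0.0415205487422085
t 2.07 tcp [0.49   0.004  0.1304] toolx [ 0.26   0.965 -0.   ] tooly [ 0.965 -0.26  -0.001] F [-0.08  0.18 -0.68] w 0.0857 j [-0.58  0.34  0.54  2.11 -0.26  0.75 -0.14]
offset [-0.045  0.013  0.789] rot [-0.0006  0.0002  0.0081]
```

View pics/w0.png

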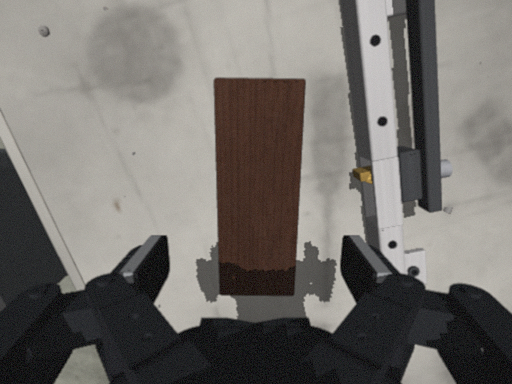

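The wrist view shows the block at (215–305, 78–295), centred between the fingers, with the bolt at (362,175). I'll descend and grasp, and refine the fence line from this view as well.

>>> drive_tool:
  force: 25
  rows:
    - {"offset": [-0.04,0.01,0.25],"rotation": [0,0,0.008],"claw": 1}
    - {"offset": [-0.04,0.01,0.45],"rotation": [0,0,0.008],"claw": 1}
    - {"offset": [-0.04,0.01,0.6],"rotation": [0,0,0.008],"claw": 1}
    - {"offset": [-0.04,0.01,0.7],"rotation": [0,0,0.008],"claw": 1}
    - {"offset": [-0.04,0.01,0.77],"rotation": [0,0,0.008],"claw": 1}
    - {"offset": [-0.04,0.01,0.77],"rotation": [0,0,0.008],"claw": 1}
    - {"offset": [-0.04,0.01,0.77],"rotation": [0,0,0.008],"claw": 1}

```text
clock: 2.65
tcp_pos: [0.4904, -0.0014, 0.0157]
orientation: [-2.508, -1.892, -0.001]
contact_force: [-0.4, -0.1, 0.0]
grip_width: 0.0858
gripper_force: 0.0
```

```bash
python3 - <<'E'
from h import *
f=pickle.load(open('pics/w0.pkl','rb')); P=cloud(f); im=f['frame'].astype(int);X,Y,Z=P[...,0],P[...,1],P[...,2]
pts=P[(X>.55)&(X<.66)&(Z>.03)&(Z<.042)&(im.min(2)>110)]
e=[]
for y in np.arange(-.15,.16,.01):
    s=pts[abs(pts[:,1]-y)<.005]
    if len(s)>8: e.append((y,np.percentile(s[:,0],2)))
e=np.array(e); k=np.polyfit(e[:,0],e[:,1],1); print('fence x=%.4f*y+%.4f'%tuple(k),np.round((e[:,1]-np.polyval(k,e[:,0]))*1000,1),np.median(pts[:,2]),pts[:,1].min(),pts[:,1].max())
b=(im[...,0]>im[...,2]*1.8)&(im[...,0]>120)&(X>.55); q=P[b]; print('brass',len(q),q.min(0),q.max(0),np.round(q[q[:,1].argsort()][[0,-1]],4))
plan([.532,.066,.015],[.998,-.063])
E
```

```text
fence x=0.0377*y+0.5923 [10.9  5.6  0.5 -3.5 -3.3 -2.9 -2.7 -2.8 -2.4 -1.9 -1.8 -1.2 -1.1 -0.8
 -0.6 -0.1  0.2  0.2  0.7  1.   1.1  1.6  1.5  1.8] 0.035430531917204286 -0.1100464738099779 0.12243195406336443
brass 99 [ 0.58109269 -0.01737773  0.02755711] [ 0.58954204 -0.00700938  0.03094355] [[ 0.5893 -0.0174  0.0291]
 [ 0.5849 -0.007   0.0291]]
t 2.65 tcp [ 0.4904 -0.0014  0.0157] toolx [0.275 0.962 0.001] tooly [ 0.962 -0.275  0.   ] F [-0.45 -0.13  0.01] w 0.0858 j [-0.44  0.55  0.4   2.16 -0.43  0.51  0.01]
offset [0.509 0.144 0.005] rot [ 1.000e-04 -3.000e-04 -1.075e-01]
```

>>> drive_tool:
  force: 25
  rows:
    - {"offset": [0,0,0],"rotation": [0,0,0],"claw": 0.7}
    - {"offset": [0,0,0],"rotation": [0,0,0],"claw": 0.7}
    - {"offset": [0,0,0],"rotation": [0,0,0],"claw": 0.7}
    - {"offset": [0,0,0],"rotation": [0,0,0],"claw": 0.7}
    - {"offset": [0,0,0],"rotation": [0,0,0],"claw": 0.7}
    - {"offset": [0,0,0],"rotation": [0,0,0],"claw": 0.7}

```text
clock: 3.15
tcp_pos: [0.4912, -0.0021, 0.0166]
orientation: [2.509, 1.89, 0.004]
contact_force: [-1.5, 2.1, 7.7]
grip_width: 0.0696
gripper_force: 29.0
```

>>> drive_tool:
  rows:
    - {"offset": [0.07,0.02,-0.005],"rotation": [0,0,-0.02],"claw": 0.7}
    - {"offset": [0.15,0.045,-0.005],"rotation": [0,0,-0.04],"claw": 0.7}
    - {"offset": [0.25,0.07,-0.005],"rotation": [0,0,-0.06],"claw": 0.7}
    - {"offset": [0.35,0.1,-0.005],"rotation": [0,0,-0.08],"claw": 0.7}
    - {"offset": [0.43,0.12,-0.005],"rotation": [0,0,-0.1],"claw": 0.7}
    - {"offset": [0.48,0.135,-0.005],"rotation": [0,0,-0.108],"claw": 0.7}
    - {"offset": [0.505,0.145,-0.005],"rotation": [0,0,-0.108],"claw": 0.7}
    - {"offset": [0.505,0.145,-0.005],"rotation": [0,0,-0.108],"claw": 0.7}
    - {"offset": [0.505,0.145,-0.005],"rotation": [0,0,-0.108],"claw": 0.7}

```text
clock: 3.9
tcp_pos: [0.5323, 0.0642, 0.0167]
orientation: [2.289, 2.151, -0.0]
contact_force: [-4.3, -2.9, 6.4]
grip_width: 0.0695
gripper_force: 30.6
```

```bash
python3 - <<'E'
from h import *
plan([.532,.066,.015],[.998,-.063])
f=shot('top','t1'); P=cloud(f); 
f=shot('scene','s1')
E
```

```text
t 3.9 tcp [0.5323 0.0642 0.0167] toolx [ 0.062  0.998 -0.   ] tooly [ 0.998 -0.062  0.   ] F [-4.33 -2.89  6.36] w 0.0695 j [-0.52  0.59  0.36  2.06 -0.37  0.56  0.05]
offset [ 0.012 -0.003  0.011] rot [0.0001 0.0002 0.0005]
```

View pics/s1.png

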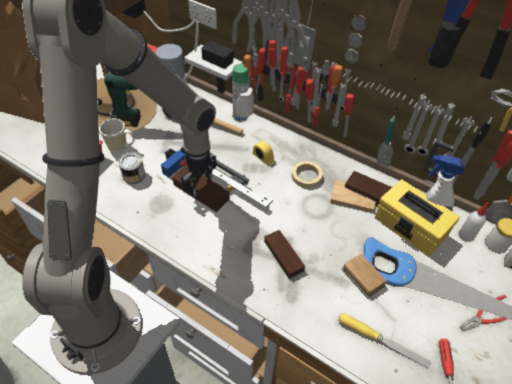

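The block came along, and it is now parallel to the fence with a gap of about 28 mm. I'll release it, lift, and turn the tool a quarter turn so both fingers can push the long side.

>>> drive_tool:
  rows:
    - {"offset": [0,0,0],"rotation": [0,0,0],"claw": 0.9}
    - {"offset": [0,0,0],"rotation": [0,0,0],"claw": 0.9}
    - {"offset": [0,0,0],"rotation": [0,0,0],"claw": 0.9}
    - {"offset": [0,0,-0.1],"rotation": [0,0,0],"claw": 0.9}
    - {"offset": [0,0,-0.3],"rotation": [0,0,0],"claw": 0.9}
    - {"offset": [0,0,-0.5],"rotation": [0,0,0],"claw": 1}
    - {"offset": [0,0,-0.6],"rotation": [0,0,0],"claw": 1}
    - {"offset": [0,0,-0.6],"rotation": [0,0,0],"claw": 1}

```text
clock: 4.67
tcp_pos: [0.5344, 0.065, 0.1094]
orientation: [2.289, 2.148, 0.009]
contact_force: [0.0, -0.9, -0.0]
grip_width: 0.0854
gripper_force: 0.0
```

```bash
cat >> h.py <<'E'
def meas(src='wrist',name='x'):
    f=shot(src,name); P=cloud(f); X,Y,Z=P[...,0],P[...,1],P[...,2]; im=f['frame'].astype(int)
    m=(Z>.036)&(Z<.047)&(X<.62)&(X>.4)&(Y<.25)&(Y>-.2)&(f['z_map']>0)&(im.mean(2)<110)&(im[...,0]>im[...,2]*1.15)
    nl,lab,st,_=cv2.connectedComponentsWithStats(m.astype(np.uint8)); i=1+st[1:,4].argmax()
    r=cv2.minAreaRect(P[lab==i][:,:2].astype(np.float32)*1000)
    S=np.array([.603,.186]); a=.0635; u=np.array([np.sin(a),np.cos(a)]); n=np.array([u[1],-u[0]])
    d=np.array(r[0])/1000-S
    ang=r[2] if r[1][0]>r[1][1] else r[2]+90
    print('block',np.round(r[0],1),np.round(r[1],1),'ang',round(ang,2),'(fence 86.4) jig x,y(from stop) mm',np.round([d@n*1000,d@u*1000],1))
    return f
E
python3 - <<'E'
from h import *
meas('wrist','w1')
plan([.473,.068,.12],[.0635,.998])
E
```

```text
block [532.5  64.1] [188.8  69.8] ang 86.41 (fence 86.4) jig x,y(from stop) mm [ -62.7 -126.2]
t 4.72 tcp [0.5333 0.0651 0.1076] toolx [0.063 0.998 0.002] tooly [ 0.998 -0.063  0.004] F [-0.12  0.34  0.01] w 0.0855 j [-0.6   0.44  0.45  2.02 -0.28  0.74 -0.03]
offset [-0.005 -0.402 -0.084] rot [ 2.100e-03  7.000e-04 -7.851e-01]
```

>>> drive_tool:
  rows:
    - {"offset": [0,-0.2,-0.08],"rotation": [0,0,-0.1],"claw": 1}
    - {"offset": [0,-0.4,-0.08],"rotation": [0,0,-0.4],"claw": 1}
    - {"offset": [0,-0.42,-0.08],"rotation": [0.002,0.001,-0.785],"claw": 1}
    - {"offset": [0,-0.42,-0.08],"rotation": [0.002,0.001,-0.785],"claw": 1}
    - {"offset": [0,-0.42,-0.08],"rotation": [0.002,0.001,-0.785],"claw": 1}
    - {"offset": [0,-0.42,-0.08],"rotation": [0.002,0.001,-0.785],"claw": 1}
    - {"offset": [0,-0.42,-0.08],"rotation": [0.002,0.001,-0.785],"claw": 1}
    - {"offset": [0,-0.42,-0.08],"rotation": [0.002,0.001,-0.785],"claw": 1}
    - {"offset": [0,-0.42,-0.08],"rotation": [0.002,0.001,-0.785],"claw": 1}
    - {"offset": [0,-0.42,-0.08],"rotation": [0.002,0.001,-0.785],"claw": 1}
    - {"offset": [0,-0.42,-0.08],"rotation": [0.002,0.001,-0.785],"claw": 1}
    - {"offset": [0,-0.42,-0.08],"rotation": [0.002,0.001,-0.785],"claw": 1}
    - {"offset": [0,-0.42,-0.08],"rotation": [0.002,0.001,-0.785],"claw": 1}
    - {"offset": [0,-0.42,-0.08],"rotation": [0.002,0.001,-0.785],"claw": 1}
    - {"offset": [0,-0.42,-0.08],"rotation": [0.002,0.001,-0.785],"claw": 1}
    - {"offset": [0,-0.42,-0.08],"rotation": [0.002,0.001,-0.785],"claw": 1}

```text
clock: 6.05
tcp_pos: [0.4686, 0.0682, 0.1174]
orientation: [-0.105, -3.135, 0.002]
contact_force: [-0.8, -0.1, -0.6]
grip_width: 0.0855
gripper_force: 0.0
```

```bash
python3 - <<'E'
from h import *
plan([.470,.063,.006],[.0635,.998])
E
```

```text
t 6.05 tcp [0.4686 0.0682 0.1174] toolx [-0.998  0.067  0.005] tooly [ 0.067  0.998 -0.001] F [-0.82 -0.1  -0.59] w 0.0855 j [-0.37  0.31  0.12  2.13 -0.05  0.71  1.28]
offset [-0.016 -0.033  0.743] rot [-0.0007 -0.0025 -0.0017]
```

>>> drive_tool:
  rows:
    - {"offset": [0,-0.03,0.25],"rotation": [0,-0.002,-0.002],"claw": 1}
    - {"offset": [0,-0.03,0.45],"rotation": [0,-0.002,-0.002],"claw": 1}
    - {"offset": [0,-0.03,0.6],"rotation": [0,-0.002,-0.002],"claw": 1}
    - {"offset": [0,-0.03,0.7],"rotation": [0,-0.002,-0.002],"claw": 1}
    - {"offset": [0,-0.03,0.73],"rotation": [0,-0.002,-0.002],"claw": 1}
    - {"offset": [0,-0.03,0.73],"rotation": [0,-0.002,-0.002],"claw": 1}
    - {"offset": [0,-0.03,0.73],"rotation": [0,-0.002,-0.002],"claw": 1}

```text
clock: 6.63
tcp_pos: [0.4686, 0.0637, 0.0089]
orientation: [0.096, 3.14, -0.002]
contact_force: [0.0, -0.9, 0.6]
grip_width: 0.0854
gripper_force: 0.0
```

```bash
python3 - <<'E'
from h import *
plan([.530,.060,.008],[.0635,.998])
E
```

```text
t 6.63 tcp [0.4686 0.0637 0.0089] toolx [-0.998  0.061 -0.   ] tooly [ 0.061  0.998 -0.001] F [ 0.02 -0.88  0.56] w 0.0854 j [-0.34  0.51  0.08  2.19 -0.09  0.45  1.33]
offset [-0.41   0.001  0.006] rot [-0.0006  0.0002  0.0011]
```

>>> drive_tool:
  rows:
    - {"offset": [-0.04,0,0],"rotation": [0,0,0],"claw": 1}
    - {"offset": [-0.08,0,0],"rotation": [0,0,0],"claw": 1}
    - {"offset": [-0.11,0,0],"rotation": [0,0,0],"claw": 1}
    - {"offset": [-0.13,0,0],"rotation": [0,0,0],"claw": 1}
    - {"offset": [-0.15,0,0],"rotation": [0,0,0],"claw": 1}
    - {"offset": [-0.17,0,0],"rotation": [0,0,0],"claw": 1}
    - {"offset": [-0.19,0,0],"rotation": [0,0,0],"claw": 1}
    - {"offset": [-0.21,0,0],"rotation": [0,0,0],"claw": 1}
    - {"offset": [-0.225,0,0],"rotation": [0,0,0],"claw": 1}
    - {"offset": [-0.235,0,0],"rotation": [0,0,0],"claw": 1}
    - {"offset": [-0.235,0,0],"rotation": [0,0,0],"claw": 1}

```text
clock: 7.55
tcp_pos: [0.5035, 0.0613, 0.0086]
orientation: [-0.096, -3.14, 0.002]
contact_force: [-2.3, 1.5, -0.6]
grip_width: 0.0854
gripper_force: 1.1
```

Pushing takes about 2.5 N. I'll continue in small steps.

>>> drive_tool:
  rows:
    - {"offset": [-0.01,0,0],"rotation": [0,0,0],"claw": 1}
    - {"offset": [-0.02,0,0],"rotation": [0,0,0],"claw": 1}
    - {"offset": [-0.027,0,0],"rotation": [0,0,0],"claw": 1}
    - {"offset": [-0.033,0,0],"rotation": [0,0,0],"claw": 1}
    - {"offset": [-0.04,0,0],"rotation": [0,0,0],"claw": 1}
    - {"offset": [-0.04,0,0],"rotation": [0,0,0],"claw": 1}

```text
clock: 8.05
tcp_pos: [0.5079, 0.061, 0.0084]
orientation: [-0.095, -3.137, 0.002]
contact_force: [-4.9, 0.7, 2.6]
grip_width: 0.0861
gripper_force: 2.7
```

```bash
python3 - <<'E'
from h import *
meas('top','t2')
plan([.530,.060,.008],[.0635,.998])
E
```

```text
block [549.9   2.3] [65.7 70.6] ang 179.63 (fence 86.4) jig x,y(from stop) mm [ -41.3 -186.7]
t 8.1 tcp [0.5081 0.061  0.0084] toolx [-0.998  0.061  0.002] tooly [ 0.061  0.998 -0.002] F [-5.65  0.66  3.04] w 0.0856 j [-0.31  0.55  0.08  2.1  -0.09  0.5   1.35]
offset [-0.146  0.002  0.002] rot [-0.0008 -0.0012  0.0013]
```

>>> drive_tool:
  rows:
    - {"offset": [-0.006,0,0],"rotation": [0,0,0],"claw": 1}
    - {"offset": [-0.012,0,0],"rotation": [0,0,0],"claw": 1}
    - {"offset": [-0.018,0,0],"rotation": [0,0,0],"claw": 1}
    - {"offset": [-0.018,0,0],"rotation": [0,0,0],"claw": 1}

```text
clock: 8.43
tcp_pos: [0.5104, 0.0608, 0.0084]
orientation: [-0.095, -3.137, 0.003]
contact_force: [-5.7, 0.3, 3.0]
grip_width: 0.0857
gripper_force: 3.0
```

>>> drive_tool:
  rows:
    - {"offset": [-0.006,0,0],"rotation": [0,0,0],"claw": 1}
    - {"offset": [-0.012,0,0],"rotation": [0,0,0],"claw": 1}
    - {"offset": [-0.018,0,0],"rotation": [0,0,0],"claw": 1}
    - {"offset": [-0.018,0,0],"rotation": [0,0,0],"claw": 1}

```text
clock: 8.77
tcp_pos: [0.5128, 0.0607, 0.0084]
orientation: [-0.095, -3.136, 0.003]
contact_force: [-8.5, 0.9, 5.7]
grip_width: 0.0853
gripper_force: 4.2
```

>>> drive_tool:
  rows:
    - {"offset": [-0.006,0,0],"rotation": [0,0,0],"claw": 1}
    - {"offset": [-0.012,0,0],"rotation": [0,0,0],"claw": 1}
    - {"offset": [-0.012,0,0],"rotation": [0,0,0],"claw": 1}

```text
clock: 9.02
tcp_pos: [0.5127, 0.0606, 0.0082]
orientation: [-0.095, -3.133, 0.003]
contact_force: [-12.3, 0.7, 9.7]
grip_width: 0.0855
gripper_force: 6.1
```

It's against the fence, since the TCP stalls as the force rises. Next I'll retract, lift and go round to the rear end.

>>> drive_tool:
  rows:
    - {"offset": [0.05,0,0],"rotation": [0,0,0],"claw": 1}
    - {"offset": [0.12,0,0],"rotation": [0,0,0],"claw": 1}
    - {"offset": [0.12,0,-0.2],"rotation": [0,0,0],"claw": 1}
    - {"offset": [0.12,0,-0.45],"rotation": [0,0,0],"claw": 1}
    - {"offset": [0.12,0,-0.65],"rotation": [0,0,0],"claw": 1}
    - {"offset": [0.12,0,-0.65],"rotation": [0,0,0],"claw": 1}

```text
clock: 9.52
tcp_pos: [0.5027, 0.0625, 0.1116]
orientation: [0.096, 3.129, 0.003]
contact_force: [1.3, 0.0, -0.8]
grip_width: 0.0859
gripper_force: 0.0
```

```bash
python3 - <<'E'
from h import *
meas('wrist','w3'); meas('top','t3')
plan([.549,-.058,.11],[.998,-.0635])
E
```

```text
block [558.3  62.3] [189.7  69.8] ang 86.36 (fence 86.4) jig x,y(from stop) mm [ -36.8 -126.3]
block [555.7   8.5] [80.7 66. ] ang 83.41 (fence 86.4) jig x,y(from stop) mm [ -36.  -180.1]
t 9.62 tcp [0.4999 0.0622 0.1075] toolx [-0.998  0.061 -0.005] tooly [0.061 0.998 0.   ] F [-0.12 -0.84  0.03] w 0.0851 j [-0.35  0.36  0.12  2.08 -0.06  0.7   1.32]
offset [-0.375 -0.78  -0.015] rot [-0.0017  0.0019 -0.7841]
```

>>> drive_tool:
  rows:
    - {"offset": [-0.2,-0.4,-0.02],"rotation": [0,0,0.4],"claw": 0.25}
    - {"offset": [-0.375,-0.78,-0.02],"rotation": [0,0,0.4],"claw": 0.25}
    - {"offset": [-0.375,-0.78,-0.02],"rotation": [0,0,0.787],"claw": 0.25}
    - {"offset": [-0.375,-0.78,-0.02],"rotation": [0,0,0.787],"claw": 0.25}
    - {"offset": [-0.375,-0.78,-0.02],"rotation": [0,0,0.787],"claw": 0.25}
    - {"offset": [-0.375,-0.78,-0.02],"rotation": [0,0,0.787],"claw": 0.25}
    - {"offset": [-0.375,-0.78,-0.02],"rotation": [0,0,0.787],"claw": 0.25}
    - {"offset": [-0.375,-0.78,-0.02],"rotation": [0,0,0.787],"claw": 0.25}
    - {"offset": [-0.375,-0.78,-0.02],"rotation": [0,0,0.787],"claw": 0.25}
    - {"offset": [-0.375,-0.78,-0.02],"rotation": [0,0,0.787],"claw": 0.25}
    - {"offset": [-0.375,-0.78,-0.02],"rotation": [0,0,0.787],"claw": 0.25}
    - {"offset": [-0.375,-0.78,-0.02],"rotation": [0,0,0.787],"claw": 0.25}
    - {"offset": [-0.375,-0.78,-0.02],"rotation": [0,0,0.787],"claw": 0.25}
    - {"offset": [-0.375,-0.78,-0.02],"rotation": [0,0,0.787],"claw": 0.25}
    - {"offset": [-0.375,-0.78,-0.02],"rotation": [0,0,0.787],"claw": 0.25}
    - {"offset": [-0.375,-0.78,-0.02],"rotation": [0,0,0.787],"claw": 0.25}

```text
clock: 10.95
tcp_pos: [0.5473, -0.0583, 0.1085]
orientation: [2.288, 2.152, -0.003]
contact_force: [-0.8, -1.2, 0.3]
grip_width: 0.0214
gripper_force: 0.0
```

```bash
python3 - <<'E'
from h import *
meas('wrist','w4')
plan([.549,-.058,.010],[.998,-.0635])
E
```

```text
block [556.6  22. ] [109.8  69.1] ang 86.45 (fence 86.4) jig x,y(from stop) mm [ -35.9 -166.6]
t 11.0 tcp [ 0.5474 -0.0584  0.1087] toolx [ 0.062  0.998 -0.001] tooly [ 0.998 -0.062 -0.001] F [0.58 0.63 0.43] w 0.0212 j [-0.43  0.47  0.54  1.99 -0.34  0.77  0.25]
offset [0.004 0.011 0.658] rot [-0.0003  0.0007  0.0007]
```

View pics/w4.png

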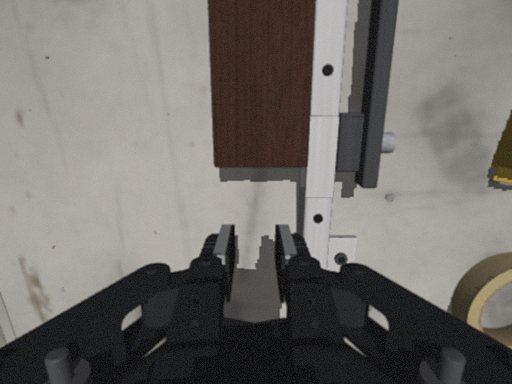

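The block is square on the fence, its rear edge at row 165, with the fingers behind it. The finger links bow outward, so I'll shift slightly away from the fence and stay a bit higher while descending.

>>> drive_tool:
  rows:
    - {"offset": [0,-0.02,0.2],"rotation": [0,0,0],"claw": 0.25}
    - {"offset": [0,-0.02,0.35],"rotation": [0,0,0],"claw": 0.25}
    - {"offset": [0,-0.02,0.45],"rotation": [0,0,0],"claw": 0.25}
    - {"offset": [0,-0.02,0.52],"rotation": [0,0,0],"claw": 0.25}
    - {"offset": [0,-0.02,0.56],"rotation": [0,0,0],"claw": 0.25}
    - {"offset": [0,-0.02,0.6],"rotation": [0,0,0],"claw": 0.25}
    - {"offset": [0,-0.02,0.6],"rotation": [0,0,0],"claw": 0.25}
    - {"offset": [0,-0.02,0.6],"rotation": [0,0,0],"claw": 0.25}

```text
clock: 11.67
tcp_pos: [0.5451, -0.0584, 0.0196]
orientation: [2.29, 2.148, -0.001]
contact_force: [-0.6, -0.5, 0.2]
grip_width: 0.0216
gripper_force: 0.0
```

>>> drive_tool:
  rows:
    - {"offset": [0.03,0,0],"rotation": [0,0,0],"claw": 0.25}
    - {"offset": [0.06,0,0],"rotation": [0,0,0],"claw": 0.25}
    - {"offset": [0.08,0,0],"rotation": [0,0,0],"claw": 0.25}
    - {"offset": [0.1,0,0],"rotation": [0,0,0],"claw": 0.25}
    - {"offset": [0.12,0,0],"rotation": [0,0,0],"claw": 0.25}
    - {"offset": [0.14,0,0],"rotation": [0,0,0],"claw": 0.25}
    - {"offset": [0.16,0,0],"rotation": [0,0,0],"claw": 0.25}
    - {"offset": [0.18,0,0],"rotation": [0,0,0],"claw": 0.25}
    - {"offset": [0.2,0,0],"rotation": [0,0,0],"claw": 0.25}
    - {"offset": [0.2,0,0],"rotation": [0,0,0],"claw": 0.25}

```text
clock: 12.5
tcp_pos: [0.5465, -0.0297, 0.0195]
orientation: [2.291, 2.146, -0.003]
contact_force: [-0.8, -3.8, 3.3]
grip_width: 0.021
gripper_force: 2.1
```

>>> drive_tool:
  rows:
    - {"offset": [0.01,0,0],"rotation": [0,0,0],"claw": 0.25}
    - {"offset": [0.02,0,0],"rotation": [0,0,0],"claw": 0.25}
    - {"offset": [0.03,0,0],"rotation": [0,0,0],"claw": 0.25}
    - {"offset": [0.035,0,0],"rotation": [0,0,0],"claw": 0.25}
    - {"offset": [0.035,0,0],"rotation": [0,0,0],"claw": 0.25}

```text
clock: 12.92
tcp_pos: [0.5468, -0.0249, 0.0195]
orientation: [2.291, 2.145, -0.003]
contact_force: [-2.5, -5.8, 3.6]
grip_width: 0.0216
gripper_force: 2.8
```

```bash
python3 - <<'E'
from h import *
meas('top','t5')
plan([.549,-.02,.02],[.998,-.0635])
E
```

```text
block [562.5 123.3] [102.5  67. ] ang 88.78 (fence 86.4) jig x,y(from stop) mm [-36.4 -65.1]
t 12.97 tcp [ 0.5468 -0.0249  0.0195] toolx [ 0.066  0.998 -0.003] tooly [ 0.998 -0.066  0.001] F [-2.3  -4.93  4.66] w 0.0215 j [-0.41  0.61  0.44  2.03 -0.45  0.59  0.28]
offset [ 0.034  0.012 -0.003] rot [ 0.0003  0.0016 -0.0011]
```

>>> drive_tool:
  rows:
    - {"offset": [0.01,0,0],"rotation": [0,0,0],"claw": 0.25}
    - {"offset": [0.018,0,0],"rotation": [0,0,0],"claw": 0.25}
    - {"offset": [0.025,0,0],"rotation": [0,0,0],"claw": 0.25}
    - {"offset": [0.032,0,0],"rotation": [0,0,0],"claw": 0.25}
    - {"offset": [0.04,0,0],"rotation": [0,0,0],"claw": 0.25}
    - {"offset": [0.04,0,0],"rotation": [0,0,0],"claw": 0.25}

```text
clock: 13.47
tcp_pos: [0.5471, -0.0198, 0.0196]
orientation: [2.292, 2.144, -0.004]
contact_force: [-2.1, -6.9, 4.3]
grip_width: 0.0215
gripper_force: 3.8
```

>>> drive_tool:
  rows:
    - {"offset": [0.007,0,0],"rotation": [0,0,0],"claw": 0.25}
    - {"offset": [0.014,0,0],"rotation": [0,0,0],"claw": 0.25}
    - {"offset": [0.02,0,0],"rotation": [0,0,0],"claw": 0.25}
    - {"offset": [0.02,0,0],"rotation": [0,0,0],"claw": 0.25}

```text
clock: 13.8
tcp_pos: [0.5471, -0.0173, 0.0195]
orientation: [2.292, 2.144, -0.005]
contact_force: [-1.4, -7.6, 4.1]
grip_width: 0.0215
gripper_force: 4.3
```

>>> drive_tool:
  rows:
    - {"offset": [0.007,0,0],"rotation": [0,0,0],"claw": 0.25}
    - {"offset": [0.014,0,0],"rotation": [0,0,0],"claw": 0.25}
    - {"offset": [0.02,0,0],"rotation": [0,0,0],"claw": 0.25}
    - {"offset": [0.02,0,0],"rotation": [0,0,0],"claw": 0.25}

```text
clock: 14.13
tcp_pos: [0.5473, -0.0144, 0.0195]
orientation: [2.292, 2.143, -0.005]
contact_force: [-1.7, -8.7, 4.1]
grip_width: 0.0215
gripper_force: 4.3
```

>>> drive_tool:
  rows:
    - {"offset": [0.005,0,0],"rotation": [0,0,0],"claw": 0.25}
    - {"offset": [0.01,0,0],"rotation": [0,0,0],"claw": 0.25}
    - {"offset": [0.01,0,0],"rotation": [0,0,0],"claw": 0.25}

```text
clock: 14.38
tcp_pos: [0.5477, -0.0127, 0.0195]
orientation: [2.291, 2.144, -0.004]
contact_force: [-1.5, -7.2, 3.1]
grip_width: 0.0214
gripper_force: 4.3
```

>>> drive_tool:
  rows:
    - {"offset": [0.005,0,0],"rotation": [0,0,0],"claw": 0.25}
    - {"offset": [0.01,0,0],"rotation": [0,0,0],"claw": 0.25}
    - {"offset": [0.01,0,0],"rotation": [0,0,0],"claw": 0.25}

```text
clock: 14.63
tcp_pos: [0.5478, -0.0117, 0.0196]
orientation: [2.291, 2.143, -0.004]
contact_force: [-1.5, -8.9, 3.0]
grip_width: 0.0212
gripper_force: 4.7
```

>>> drive_tool:
  rows:
    - {"offset": [0.007,0,0],"rotation": [0,0,0],"claw": 0.25}
    - {"offset": [0.014,0,0],"rotation": [0,0,0],"claw": 0.25}
    - {"offset": [0.014,0,0],"rotation": [0,0,0],"claw": 0.25}

```text
clock: 14.88
tcp_pos: [0.5477, -0.0116, 0.0196]
orientation: [2.292, 2.14, -0.007]
contact_force: [-1.9, -14.1, 2.3]
grip_width: 0.0213
gripper_force: 7.1
```

>>> drive_tool:
  rows:
    - {"offset": [0.007,0,0],"rotation": [0,0,0],"claw": 0.25}
    - {"offset": [0.014,0,0],"rotation": [0,0,0],"claw": 0.25}
    - {"offset": [0.014,0,0],"rotation": [0,0,0],"claw": 0.25}

```text
clock: 15.13
tcp_pos: [0.5477, -0.0116, 0.0196]
orientation: [2.292, 2.137, -0.009]
contact_force: [-1.0, -17.9, 3.9]
grip_width: 0.0213
gripper_force: 9.5
```

```bash
python3 - <<'E'
from h import *
f=meas('wrist','w6')
plan([.549,-.02,.02],[.998,-.0635])
P=cloud(f); im=f['frame'].astype(int); X,Y,Z=P[...,0],P[...,1],P[...,2]
b=(im[...,0]>im[...,2]*1.8)&(im[...,0]>120)&(X>.55)&(X<.62)&(Y<.05); q=P[b]; print('brass',len(q),q.min(0) if len(q) else '',q.max(0) if len(q) else '')
E
```

```text
block [558.2  45.2] [98.3 69.5] ang 86.42 (fence 86.4) jig x,y(from stop) mm [ -35.8 -143.4]
t 15.18 tcp [ 0.5477 -0.0116  0.0196] toolx [ 0.07   0.998 -0.009] tooly [ 0.998 -0.07   0.002] F [ -0.68 -19.51   2.75] w 0.021 j [-0.45  0.61  0.45  2.03 -0.45  0.59  0.24]
offset [-0.055  0.012 -0.002] rot [ 0.0008  0.0046 -0.0032]
brass 200 [ 0.58089002 -0.01798475  0.02812526] [ 0.59009864 -0.00872838  0.03102145]
```

View pics/w6.png

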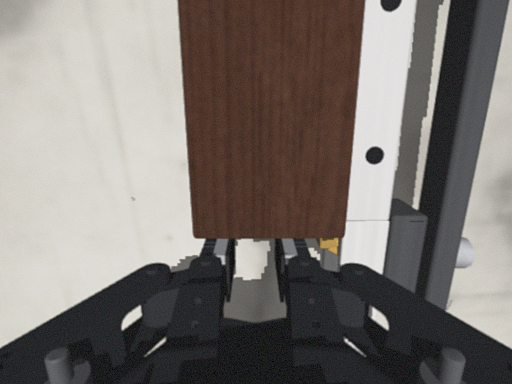

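The TCP stalls against the stop at about 18 N, and the brass bolt shows at (330,245), fully out behind the block. I'll back off gently and lift.

>>> drive_tool:
  rows:
    - {"offset": [-0.02,0,0],"rotation": [0,0,0],"claw": 0.25}
    - {"offset": [-0.04,0,0],"rotation": [0,0,0],"claw": 0.25}
    - {"offset": [-0.06,0,0],"rotation": [0,0,0],"claw": 0.25}
    - {"offset": [-0.12,0,0],"rotation": [0,0,0],"claw": 0.25}
    - {"offset": [-0.22,0,0],"rotation": [0,0,0],"claw": 0.25}
    - {"offset": [-0.3,0,0],"rotation": [0,0,0],"claw": 0.25}
    - {"offset": [-0.3,0,-0.2],"rotation": [0,0,0],"claw": 0.25}
    - {"offset": [-0.3,0,-0.5],"rotation": [0,0,0],"claw": 0.25}
    - {"offset": [-0.3,0,-0.8],"rotation": [0,0,0],"claw": 0.25}
    - {"offset": [-0.3,0,-1],"rotation": [0,0,0],"claw": 0.25}
    - {"offset": [-0.3,0,-1],"rotation": [0,0,0],"claw": 0.25}
    - {"offset": [-0.3,0,-1],"rotation": [0,0,0],"claw": 0.25}

```text
clock: 16.18
tcp_pos: [0.5468, -0.0488, 0.1714]
orientation: [2.289, 2.147, 0.006]
contact_force: [-0.1, 0.4, -0.1]
grip_width: 0.0213
gripper_force: 0.0
```

```bash
python3 - <<'E'
from h import *
f=meas('wrist','w7'); meas('scene','s7')
plan([.549,-.02,.02])
P=cloud(f); im=f['frame'].astype(int); X,Y,Z=P[...,0],P[...,1],P[...,2]
b=(im[...,0]>im[...,2]*1.8)&(im[...,0]>120)&(X>.55)&(X<.62)&(Y<.05); q=P[b]; print('brass',len(q),q.min(0) if len(q) else '',q.max(0) if len(q) else '')
E
```

```text
block [558.1  51.6] [112.1  68.9] ang 86.05 (fence 86.4) jig x,y(from stop) mm [ -36.3 -137. ]
block [555.9  87.3] [193.7  70.9] ang 85.66 (fence 86.4) jig x,y(from stop) mm [ -40.7 -101.5]
t 16.28 tcp [ 0.5446 -0.0485  0.1686] toolx [ 0.064  0.998 -0.001] tooly [ 0.998 -0.064 -0.001] F [ 0.03  0.12 -0.59] w 0.0211 j [-0.5   0.38  0.6   1.96 -0.28  0.88  0.18]
offset [0.192 0.018 0.99 ] rot [0. 0. 0.]
brass 35 [ 0.55057393 -0.01692315  0.02769215] [0.58857691 0.01699496 0.31366408]
```

View pics/w7.png

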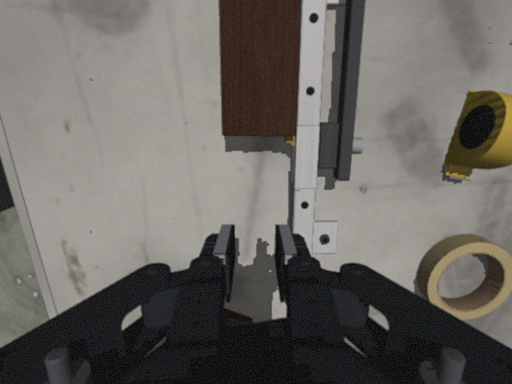

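The bolt is out behind the block at (291,140), the block is flush along the fence, and the robot is clear.

```bash
python3 -c "
from bench import *
print(hand_in())"
```

```text
the job is handed in; nothing more can be done
None
```

I loaded the block into the jig and handed it in, but the hand-in gave no verdict: it's square on the fence and hard up to the end stop, with the brass bolt seen out behind it, though I had no reading of the sensing pin itself.

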